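# Seal the vacuum box and start it at the membrane key

### The job

The lid of the square vacuum box lies loosely on its seal: press it down at its corners, one after another and with moderate pushes, until it sits flat and fully home all round. Then press the large round start key of the control pad and keep a light, steady push on it for about a second so that it registers, without pressing the oblong keys beside it. Leave the jar and the brown bottle standing where they are.

Things in the scene. Friction and masses are not known exactly. Their poses are not given: they have to be found in the camera images.
- vacuum_box: Fixed square grey box, 136 x 136 mm outside, rim 63 mm above the table, 156 mm square flange (top at 44 mm), a small gauge and a tap on its front (-x). Origin: centre of its underside on the table; z up. Under each lid corner a stiff rubber seal block holds the lid up; it gives way at about 12 N, stays where it is pushed (no spring back) and is solid after 8 mm.
- lid: Loose white lid, 151 x 151 mm, plate 8 mm thick, 20 mm skirt outside the box walls with 3.5 mm play, bar handle in the middle (top 27 mm above the plate's underside). Origin: centre of the plate's underside, 78 mm above the box's origin at the start, 70 mm when home. It cracks above 40 N; a push in the middle meets all four seals and would need about 45 N.
- corner_front_left (a point): Top centre of the lid's round corner boss (32 mm wide) at the (-x, +y) corner of the lid's frame, 52 mm along both axes from its centre; 88 mm above the box's origin at the start, 80 mm fully home (home: below 83). Pushed down it takes about 12 N for 8 mm, then rises steeply. The lid rocks: while others are pressed this corner may rise up to 10 mm.
- corner_front_right (a point): Top centre of the lid's round corner boss (32 mm wide) at the (-x, -y) corner of the lid's frame, 52 mm along both axes from its centre; 88 mm above the box's origin at the start, 80 mm fully home (home: below 83). Pushed down it takes about 12 N for 8 mm, then rises steeply. The lid rocks: while others are pressed this corner may rise up to 10 mm.
- corner_back_right (a point): Top centre of the lid's round corner boss (32 mm wide) at the (+x, -y) corner of the lid's frame, 52 mm along both axes from its centre; 88 mm above the box's origin at the start, 80 mm fully home (home: below 83). Pushed down it takes about 12 N for 8 mm, then rises steeply. The lid rocks: while others are pressed this corner may rise up to 10 mm.
- corner_back_left (a point): Top centre of the lid's round corner boss (32 mm wide) at the (+x, +y) corner of the lid's frame, 52 mm along both axes from its centre; 88 mm above the box's origin at the start, 80 mm fully home (home: below 83). Pushed down it takes about 12 N for 8 mm, then rises steeply. The lid rocks: while others are pressed this corner may rise up to 10 mm.
- control_pad: Fixed flat grey control pad, 104 (x) x 170 (y) x 42 mm high, with a dark display window on its far (+x) half and a row of three white membrane keys along y on its near half. Origin: centre of its underside; z up. Behind it stand a hotplate with a flask and a clear hose (beyond x = 0.60 m, 210 to 310 mm above the table), to its right a big bottle: keep clear.
- start_key: The start key: the only round key, 38 mm across, at the +y (left) end of the row. It can be pressed only 2 mm, against a spring of 4 N per mm, then it is solid. It registers when more than 5 N is kept on it for 0.3 s, and is damaged above 40 N. Origin: on the panel surface under its centre, 42 mm above the table.
- start_key_top (a point): Centre of the start key's top face, 3.5 mm above the panel, 45.5 mm above the table.
- side_key_0: Middle key, oblong 18 (x) x 30 (y) mm, 3.5 mm high, 54 mm from the start key. Not to be pressed.
- side_key_1: Key at the -y end of the row, oblong like the middle one, 102 mm from the start key. Not to be pressed.
- specimen_jar: Bystander: clear jar with black screw cap, 50 mm wide, 65 mm high, loose. Origin: centre of its underside.
- brown_bottle: Bystander: brown bottle with white cap, 45 mm wide, 89 mm high, loose. Origin: centre of its underside.

How it is judged (in metres and radians):
On the way, in this order (a step that is already met when the one before it is completed fails the run):
1. all four corners of the lid are pressed home (z of each of corner_front_left, corner_front_right, corner_back_right, corner_back_left in the frame of vacuum_box below 0.083 m and horizontal distance between lid and vacuum_box below 0.008 m), for 0.2 s.
2. the start key is held with more than 5 N for 0.3 s while the lid is home (all of step 1 and contact force between start_key and anything else above 5 N), for 0.3 s.
At the end, for the whole second after the job is handed in: All four lid corners are home (boss tops less than 83 mm above the box's underside, 3 mm tolerance), the lid is at rest and centred on the box to 8 mm, and the start key has been let go (all of step 1 and contact force between start_key and anything else below 0.5 N and linear speed of lid below 0.01 m/s); the robot touches nothing.
It fails at once if an oblong key is pressed (more than 3 N) (contact force between any of side_key_0, side_key_1 and anything else above 3 N).
It fails at once if the start key is pushed with more than 40 N (contact force between start_key and anything else above 40 N).
It fails at once if the lid is pushed with more than 40 N (contact force between lid and the fingers above 40 N or contact force between lid and the arm above 40 N).
It fails at once if the jar or the brown bottle is moved by more than 20 mm or tipped (distance of any of specimen_jar, brown_bottle from where it was at the start of the episode above 0.02 m or angle between any of specimen_jar, brown_bottle's own z axis and vertical above 0.3 rad).
It also fails if it takes over 61 s, if anything falls off the work surface, if the arm or the gripper's body presses on something with over 40 N, if the wrist force passes 120 N, or if a joint passes its speed limit or range.

### The arm

A 6-joint arm with a two-finger parallel gripper is mounted at the origin on a cart in front of the work surface, level with it; the furniture and walls round the work are solid. World frame = base frame: x ahead of the robot, y to its left, z up, the work surface at z = 0. Lengths are in m, angles in degrees, forces in N, time in s.
With the tool pointing down it reaches from about 0.4 to 0.825 m from the base axis. Payload 7 kg.
Tool frame: the origin (TCP) lies midway between the tips of the shut fingers; the grasp point (between the pads) lies 19 mm behind it; z points along the fingers, y is the line along which they close (so a half turn about z gives the same grasp; the last joint's range is limited). The gripper opens to 88 mm and grips with 3 to 60 N. Pads are 19 mm wide; open, the fingers measure 130 mm over their backs; the gripper's body (78 mm by 193 mm) begins 47 mm behind the grasp point.
Start: joints at [-51.102, 20.546, 0.682, 0, -70.136, -16.507], TCP at [0.257, -0.624, 0.227] pointing down, gripper open.
Joint ranges: [-176.03, 176.03], [-82.01, 121.73], [-58.28, 71.71], [-173.87, 95.51], [-174.79, -0.11], [-173.66, 173.66]. Speed limits (degrees/s): [136.94, 136.94, 172.46, 180, 180, 180].

### API

Orientations are given as [roll, pitch, yaw] about the fixed x, y, z axes, in that order (R = Rz(yaw) Ry(pitch) Rx(roll)).
In Python, from plant import ctrl gives the robot as it stands. The module is installed in compiled form; this text tells all that it offers.
- The arm moves only by the tool send_rows, never from a script. Its argument "plan" is a list that holds one entry, the list of rows, each a list of 6 numbers: the shift along the tool's x, y, z in a scale on which 1.0 is 75 cm, then the turn, a rotation vector about the tool's x, y, z in parts of the range, where 1.0 means 90 degrees. A call has 1 to 8 rows; each row is the pose to reach, as a shift and turn from the pose commanded when the call began, along the tool's axes at that moment; what a row does not reach only later rows make up. A row lasts 1/12 s, in which the tool goes at most 41.7 mm and 7.16 degrees, less where a joint would pass 70% of its speed; a pose out of reach is approached as far as the arm can. A call with a gripper value outside its range is refused whole. "fingers" is the opening, from 0 (shut) to 1 (fully open), set as the call begins (left out, the last holds). The fingers move at their own pace and stop on an object; the grip force is fixed at half the most. Time passes only in rows, so rows that repeat a pose let the fingers close. It gives the time, the measured TCP pose, the force, the opening and the grip force at its end, in the units of the state.
- ctrl.get_obs(): the state, without advancing time (a new reading comes with each control period).
- ctrl.snapshot(name): name is "side" or "top" or "wrist"; returns a dict with "img" (400x640x3 uint8, red, green, blue), "K" (3x3 intrinsics, pixels), "pose" (4x4, takes a point from camera to world coordinates). Camera axes: x right, y down, z forward; pixel columns grow to the right and rows downward; lengths in m; the calibration is good to about 2 mm. A picture is of the moment at which its call begins. There is no depth.
- ctrl.close_job(): hands the job in; it is judged then, once.
The state is a dict: "clock": time; "joint_pos": joint angles; "qvel": joint speeds; "tau": joint torques, N m; "tool_pos": TCP position; "orientation": TCP orientation; "force": force on the tool from outside, world axes, zero at the start; "moment": the same for the moment, N m; "opening": finger opening in m; "gripper_force": force on a finger pad.
Only numpy, scipy, OpenCV 4.12 (cv2) and the standard library are available. Lean on these libraries where they do the work, as an engineer would, in place of code of your own. Each camera call takes 0.05 s, during which the arm holds its last target. There are 200 camera calls.

## Working session

There is one attempt and no reset: what is moved stays moved. The work goes in short steps, Python scripts to look and compute and a tool call to move; the robot and the scene stay as the last step left them, time stands still between calls to the robot, and variables do not carry over. Pictures are saved under pics/ and viewed, at most 10 in all, crops included, and the job is handed in when it is done.

Besides the shell and the picture viewer there is one more tool, called after "Emit:" by a JSON object that holds its "method" and its "body". send_rows: Moves the arm, as the interface text tells. Its arguments: {"type":"object","properties":{"plan":{"type":"array","items":{"type":"array","items":{"type":"array","items":{"type":"number"}}}},"fingers":{"type":"number"}},"required":["plan"]}

```bash
mkdir -p pics
python3 - <<'E'
from plant import ctrl
import cv2,numpy as np,pickle
d={}
for n in("top","side"):
    s=ctrl.snapshot(n);d[n]=s;cv2.imwrite(f"pics/{n}0.png",s["img"][:,:,::-1])
    print(n,np.round(s["K"],1).tolist(),np.round(s["pose"],3).tolist())
pickle.dump(d,open("s0.pkl","wb"))
print(ctrl.get_obs())
E
```

```text
top [[501.5, 0.0, 330.6], [0.0, 501.5, 196.2], [0.0, 0.0, 1.0]] [[-0.005, -0.995, 0.097, 0.307], [-1.0, 0.005, 0.002, 0.17], [-0.003, -0.097, -0.995, 1.601], [0.0, 0.0, 0.0, 1.0]]
side [[385.9, 0.0, 318.6], [0.0, 385.9, 197.0], [0.0, 0.0, 1.0]] [[-0.927, -0.173, 0.333, 0.04], [-0.375, 0.436, -0.818, 1.159], [-0.004, -0.883, -0.469, 0.672], [0.0, 0.0, 0.0, 1.0]]
{'clock': 0.1, 'joint_pos': array([-5.11030245e+01,  2.05868730e+01,  6.38891399e-01, -1.80380758e-02,
       -7.01364375e+01, -1.65072823e+01]), 'qvel': array([ 0.06957821, -0.0634712 ,  0.19132302,  0.04284454, -0.00469339,
        0.0577873 ]), 'tau': array([-1.43230507e-03, -5.84162557e+01,  2.93747842e+01,  7.01533914e+00,
        1.01850060e-02, -6.09446693e-05]), 'tool_pos': array([ 0.25692013, -0.62371268,  0.22571961]), 'orientation': array([ 1.79914242e+02, -7.72988928e-03, -1.57616443e+02]), 'force': array([-0.13446466, -0.1603733 , -0.8057648 ]), 'moment': array([-0.00813818,  0.00705891, -0.03520514]), 'gripper_force': 0.0, 'opening': 0.08816472714656606}
```

View pics/top0.png

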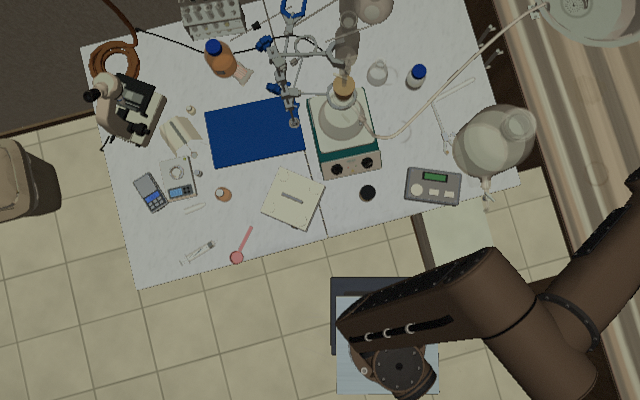

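View pics/side0.png

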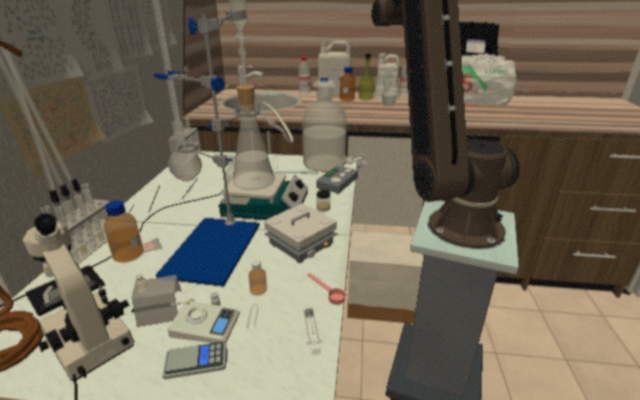

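The top view shows the lid at about (293,199), the pad at (433,186) with the round key near (416,188), the jar at (368,193) and the brown bottle at (223,194). Next I measure the lid and the keys.

```bash
cat > h.py <<'E'
import numpy as np,cv2
def ray(s,uv,z):
    d=s["pose"][:3,:3]@np.linalg.inv(s["K"])@np.array([uv[0],uv[1],1.]);o=s["pose"][:3,3]
    return o+d*(z-o[2])/d[2]
def proj(s,p):
    c=np.linalg.inv(s["pose"])@np.append(p,1);c=s["K"]@c[:3];return c[:2]/c[2]
E
python3 - <<'E'
import pickle
from h import *
s=pickle.load(open("s0.pkl","rb"))["top"];im=s["img"]
hsv=cv2.cvtColor(im,cv2.COLOR_RGB2HSV)
for n,(a,b,c,d) in dict(lid=(245,150,340,245),pad=(400,160,465,210)).items():
    r=im[b:d,a:c];print(n,"px",im[199,275],im[188,416],im[178,412],im[150,260])
    cv2.imwrite(f"pics/{n}.png",cv2.resize(r[:,:,::-1],None,fx=8 if n=="lid" else 10,fy=6 if n=="lid" else 10,interpolation=cv2.INTER_CUBIC)[:600,:800])
H=hsv[150:245,245:340];
m=((H[...,2]>150)&(H[...,1]>15)).astype(np.uint8)
print(H[45,30:34].tolist(),H[5:12,60].tolist(),H[85,10].tolist())
g=hsv[160:210,400:465];m=((g[...,2]>150)&(g[...,1]<60)).astype(np.uint8)
n,l,st,ce=cv2.connectedComponentsWithStats(m)
for i in range(1,n):
    if st[i,4]>15:
        u=ce[i]+[400,160];print(u.round(1),st[i].tolist(),ray(s,u,.0455).round(4))
E
```

```text
lid px [165 166 146] [166 165 146] [108 106  98] [13 48 96]
pad px [165 166 146] [166 165 146] [108 106  98] [13 48 96]
[[32, 29, 166], [32, 29, 167], [32, 29, 167], [33, 29, 167]] [[26, 26, 68], [36, 15, 86], [30, 17, 107], [36, 10, 131], [42, 8, 170], [60, 6, 173], [50, 5, 170]] [53, 6, 161]
[429.1 183. ] [0, 0, 65, 50, 1219] [ 0.4989 -0.1346  0.0455]
[416.2 189.3] [11, 24, 12, 12, 104] [ 0.4792 -0.0942  0.0455]
[433.4 191.9] [29, 29, 10, 7, 49] [ 0.471  -0.1476  0.0455]
[448.8 194. ] [44, 31, 10, 7, 49] [ 0.4641 -0.1953  0.0455]
```

View pics/lid.png

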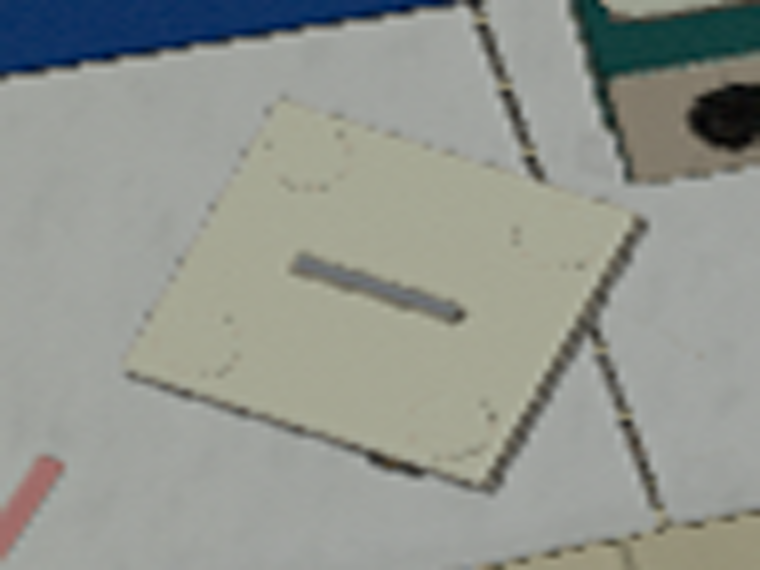

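View pics/pad.png

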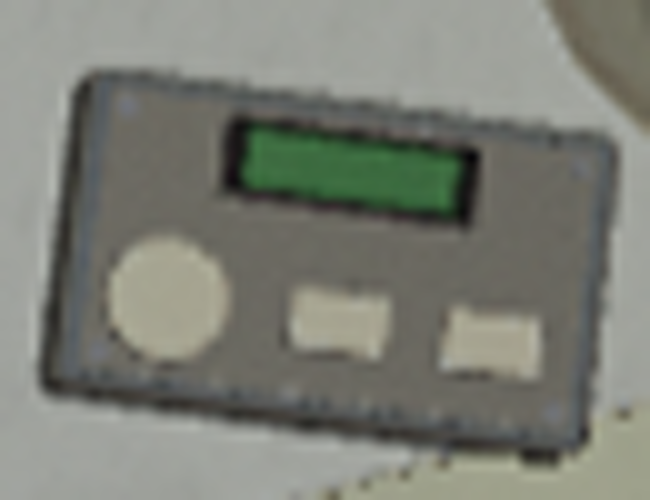

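The lid crop shows corners at TL (278,95), TR (642,218), BR (490,488) and BL (125,372). The tap sits on the lower (front) edge, and the four boss arcs are near the corners. The pad crop shows the round key at the left end with two oblong keys to its right. The key spacings measure 54 and 48 mm, which agrees with the given sizes.

Run:
```python
import pickle
from h import *
S=pickle.load(open("s0.pkl","rb"));s=S["top"]
c=np.array([[125,372],[490,488],[642,218],[278,95]])/[8.,6.]+[245,150]-.5
P=np.array([ray(s,u,.086) for u in c]);print(P.round(4));print("sides",np.linalg.norm(P-np.roll(P,-1,0),axis=1).round(4))
ctr=P.mean(0);ex=(P[2]+P[3]-P[0]-P[1]);ex/=np.linalg.norm(ex);print("ctr",ctr.round(4),"yaw",np.degrees(np.arctan2(ex[1],ex[0])))
ey=np.array([-ex[1],ex[0],0]);
for n,a,b in(("FL",-1,1),("FR",-1,-1),("BR",1,-1),("BL",1,1)):
    p=ctr+.052*(a*ex+b*ey);p[2]=.088;print(n,p.round(4),"top",proj(s,p).round(1),"side",proj(S["side"],p).round(1))
h=ray(s,np.array([380,287])/[8.,6.]+[245,150]-.5,.105);print("handle centre",h.round(4))
for n,u,z in(("jar",(368,192),.065),("bottle",(222,194),.089)):print(n,ray(s,u,z).round(3))
print("side key",proj(S["side"],[.479,-.094,.0455]))
from plant import ctrl
a=np.radians(-157.6);print("tool x,y",np.cos(a),np.sin(a),np.sin(a),-np.cos(a))
i=S["side"]["img"][160:270,250:370];cv2.imwrite("pics/sidec.png",cv2.resize(i[:,:,::-1],None,fx=5,fy=5,interpolation=cv2.INTER_CUBIC))
```

```text
[[0.4098 0.3866 0.086 ]
 [0.3507 0.2485 0.086 ]
 [0.487  0.1906 0.086 ]
 [0.5507 0.3294 0.086 ]]
sides [0.1502 0.148  0.1527 0.1521]
ctr [0.4495 0.2888 0.086 ] yaw -22.535078462647796
FL [0.4214 0.3567 0.088 ] top [269.9 207.6] side [300.3 233.6]
FR [0.3816 0.2607 0.088 ] top [301.7 220.6] side [326.5 219.5]
BR [0.4776 0.2208 0.088 ] top [314.8 188.9] side [302.  207.2]
BL [0.5175 0.3169 0.088 ] top [283.2 176. ] side [275.9 219.8]
handle centre [0.4505 0.2887 0.105 ]
jar [0.47  0.058 0.065]
bottle [0.463 0.502 0.089]
side key [335.93746073 178.94310652]
tool x,y -0.924546033612313 -0.3810703763502743 -0.3810703763502743 0.924546033612313
```

View pics/sidec.png

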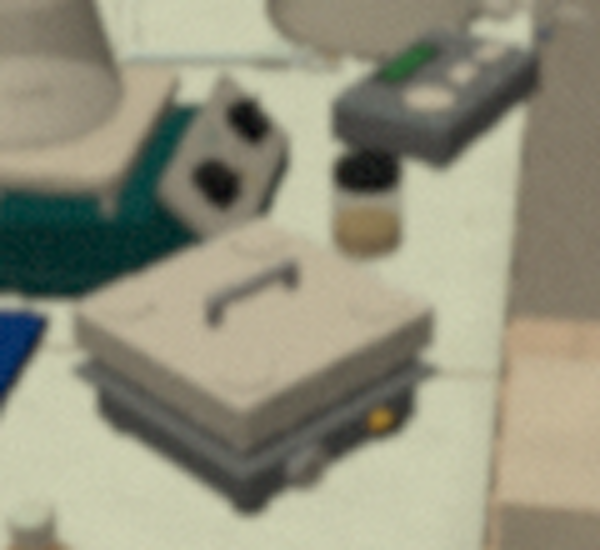

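The side crop agrees: the predicted FL boss lands at (250,368) and the key at (430,95), both on their features. Now I move with the fingers shut.

The manual's scale: shifts go in shares of 75 cm and turns go in shares of 90 degrees. Converting my numbers, 20.9 cm / 75 = 0.2787, 2.7 cm / 75 = 0.036.

Emit:
{"method": "send_rows", "body": {"plan": [[[-0.2493, 0.2787, 0.036, 0, 0, 0], [-0.2493, 0.2787, 0.036, 0, 0, 0], [-0.2493, 0.2787, 0.036, 0, 0, 0], [-0.2493, 0.2787, 0.036, 0, 0, 0], [-0.2493, 0.2787, 0.036, 0, 0, 0], [-0.2493, 0.2787, 0.036, 0, 0, 0], [-0.2493, 0.2787, 0.036, 0, 0, 0], [-0.2493, 0.2787, 0.036, 0, 0, 0]]], "fingers": 0}}

```text
clock: 0.77
tool_pos: [0.351, -0.3553, 0.1992]
orientation: [179.9, 0.0, -157.4]
force: [-0.6, -0.4, -0.6]
opening: 0.0402
gripper_force: 0.0
```

Scaled: 22.8 cm / 75 = 0.304, -18.1 cm / 75 = -0.2413.

Emit:
{"method": "send_rows", "body": {"plan": [[[-0.2413, 0.304, 0, 0, 0, 0], [-0.2413, 0.304, 0, 0, 0, 0], [-0.2413, 0.304, 0, 0, 0, 0], [-0.2413, 0.304, 0, 0, 0, 0], [-0.2413, 0.304, 0, 0, 0, 0], [-0.2413, 0.304, 0, 0, 0, 0], [-0.2413, 0.304, 0, 0, 0, 0], [-0.2413, 0.304, 0, 0, 0, 0]]]}}

```text
clock: 1.43
tool_pos: [0.4329, -0.0747, 0.1999]
orientation: [180.0, 0.1, -157.3]
force: [0.1, -0.5, -0.1]
opening: 0.0008
gripper_force: 0.0
```

Scaled: 27 cm / 75 = 0.36, -7.9 cm / 75 = -0.1053.

Emit:
{"method": "send_rows", "body": {"plan": [[[-0.1053, 0.36, 0.0267, 0, 0, 0], [-0.1053, 0.36, 0.0267, 0, 0, 0], [-0.1053, 0.36, 0.0267, 0, 0, 0], [-0.1053, 0.36, 0.0267, 0, 0, 0], [-0.1053, 0.36, 0.0267, 0, 0, 0], [-0.1053, 0.36, 0.0267, 0, 0, 0], [-0.1053, 0.36, 0.0267, 0, 0, 0], [-0.1053, 0.36, 0.0267, 0, 0, 0]]]}}

```text
clock: 2.1
tool_pos: [0.4011, 0.2043, 0.1792]
orientation: [180.0, 0.0, -157.4]
force: [-0.2, -0.0, 0.1]
opening: 0.0005
gripper_force: 0.0
```

Scaled: 8.4 cm / 75 = 0.112, 8.2 cm / 75 = 0.1093.

Emit:
{"method": "send_rows", "body": {"plan": [[[-0.0053, 0.0787, 0.0267, 0, 0, 0], [-0.0053, 0.0787, 0.04, 0, 0, 0], [-0.0053, 0.0787, 0.08, 0, 0, 0], [-0.0053, 0.0787, 0.1067, 0, 0, 0], [-0.0053, 0.0787, 0.1093, 0, 0, 0], [-0.0053, 0.0787, 0.112, 0, 0, 0], [-0.0053, 0.0787, 0.112, 0, 0, 0], [-0.0053, 0.0787, 0.112, 0, 0, 0]]]}}

```text
clock: 2.77
tool_pos: [0.3831, 0.2563, 0.0968]
orientation: [180.0, 0.1, -157.6]
force: [-0.2, -0.2, -0.7]
opening: 0.0003
gripper_force: 0.0
```

Emit:
{"method": "send_rows", "body": {"plan": [[[-0.0013, 0.004, 0.0053, 0, 0, 0], [-0.0013, 0.004, 0.008, 0, 0, 0], [-0.0013, 0.004, 0.0107, 0, 0, 0], [-0.0013, 0.004, 0.012, 0, 0, 0], [-0.0013, 0.004, 0.0133, 0, 0, 0], [-0.0013, 0.004, 0.0147, 0, 0, 0], [-0.0013, 0.004, 0.016, 0, 0, 0], [-0.0013, 0.004, 0.016, 0, 0, 0]]]}}

```text
clock: 3.43
tool_pos: [0.3821, 0.2593, 0.0847]
orientation: [180.0, 0.0, -157.6]
force: [-7.3, -1.0, 13.0]
opening: 0.0003
gripper_force: 7.1
```

Scaled: 0.4 cm / 75 = 0.0053, 0.35 cm / 75 = 0.0047.

Emit:
{"method": "send_rows", "body": {"plan": [[[0, 0, 0.0013, 0, 0, 0], [0, 0, 0.002, 0, 0, 0], [0, 0, 0.0027, 0, 0, 0], [0, 0, 0.0033, 0, 0, 0], [0, 0, 0.004, 0, 0, 0], [0, 0, 0.0047, 0, 0, 0], [0, 0, 0.0053, 0, 0, 0], [0, 0, 0.0053, 0, 0, 0]]]}}

```text
clock: 4.1
tool_pos: [0.3819, 0.2592, 0.0809]
orientation: [180.0, 0.0, -157.6]
force: [-10.0, -1.9, 18.9]
opening: 0.0003
gripper_force: 9.9
```

Scaled: 0.1 cm / 75 = 0.0013, 0.05 cm / 75 = 0.0007.

Emit:
{"method": "send_rows", "body": {"plan": [[[0, 0, 0.0007, 0, 0, 0], [0, 0, 0.0013, 0, 0, 0], [0, 0, 0.0013, 0, 0, 0]]]}}

```text
clock: 4.35
tool_pos: [0.3819, 0.2592, 0.0807]
orientation: [180.0, 0.0, -157.6]
force: [-13.4, -3.4, 29.0]
opening: 0.0008
gripper_force: 14.9
```

Scaled: -7.3 cm / 75 = -0.0973, -3.5 cm / 75 = -0.0467.

Emit:
{"method": "send_rows", "body": {"plan": [[[0, 0, -0.02, 0, 0, 0], [0, 0, -0.0467, 0, 0, 0], [-0.04, -0.04, -0.0467, 0, 0, 0], [-0.08, -0.08, -0.0467, 0, 0, 0], [-0.0973, -0.0973, -0.04, 0, 0, 0], [-0.0973, -0.0973, -0.0333, 0, 0, 0], [-0.0973, -0.0973, -0.028, 0, 0, 0], [-0.0973, -0.0973, -0.028, 0, 0, 0]]]}}

```text
clock: 5.02
tool_pos: [0.4765, 0.2187, 0.0984]
orientation: [-180.0, -0.1, -157.7]
force: [-0.5, -0.4, -0.1]
opening: 0.0003
gripper_force: 0.0
```

Scaled: 1.3 cm / 75 = 0.0173, 1.2 cm / 75 = 0.016.

Emit:
{"method": "send_rows", "body": {"plan": [[[0, 0.0013, 0.004, 0, 0, 0], [0, 0.0013, 0.0067, 0, 0, 0], [0, 0.0013, 0.0093, 0, 0, 0], [0, 0.0013, 0.012, 0, 0, 0], [0, 0.0013, 0.014, 0, 0, 0], [0, 0.0013, 0.016, 0, 0, 0], [0, 0.0013, 0.0173, 0, 0, 0], [0, 0.0013, 0.0173, 0, 0, 0]]]}}

```text
clock: 5.68
tool_pos: [0.4768, 0.2205, 0.0871]
orientation: [180.0, 0.0, -157.6]
force: [-3.5, -0.1, 6.3]
opening: 0.0004
gripper_force: 3.2
```

Scaled: 0.4 cm / 75 = 0.0053, 0.35 cm / 75 = 0.0047.

Emit:
{"method": "send_rows", "body": {"plan": [[[0, 0, 0.0013, 0, 0, 0], [0, 0, 0.002, 0, 0, 0], [0, 0, 0.0027, 0, 0, 0], [0, 0, 0.0033, 0, 0, 0], [0, 0, 0.004, 0, 0, 0], [0, 0, 0.0047, 0, 0, 0], [0, 0, 0.0053, 0, 0, 0], [0, 0, 0.0053, 0, 0, 0]]]}}

```text
clock: 6.35
tool_pos: [0.4768, 0.2202, 0.0835]
orientation: [-180.0, 0.0, -157.6]
force: [-5.1, -0.6, 10.4]
opening: 0.0004
gripper_force: 5.7
```

Emit:
{"method": "send_rows", "body": {"plan": [[[0, 0, 0.0013, 0, 0, 0], [0, 0, 0.002, 0, 0, 0], [0, 0, 0.0027, 0, 0, 0], [0, 0, 0.0033, 0, 0, 0], [0, 0, 0.004, 0, 0, 0], [0, 0, 0.0047, 0, 0, 0], [0, 0, 0.0047, 0, 0, 0]]]}}

```text
clock: 6.93
tool_pos: [0.4767, 0.22, 0.0807]
orientation: [-180.0, -0.0, -157.6]
force: [-7.9, -3.6, 19.9]
opening: 0.0002
gripper_force: 9.7
```

Emit:
{"method": "send_rows", "body": {"plan": [[[0, 0, 0.0007, 0, 0, 0], [0, 0, 0.0011, 0, 0, 0], [0, 0, 0.0011, 0, 0, 0], [0, 0, -0.02, 0, 0, 0], [0, 0, -0.0467, 0, 0, 0], [-0.04, 0.04, -0.0467, 0, 0, 0], [-0.08, 0.08, -0.0467, 0, 0, 0], [-0.1, 0.0987, -0.04, 0, 0, 0]]]}}

```text
clock: 7.6
tool_pos: [0.5205, 0.3213, 0.111]
orientation: [179.9, 0.3, -157.5]
force: [2.0, 0.9, 0.4]
opening: 0.0004
gripper_force: 0.0
```

Scaled: 1.9 cm / 75 = 0.0253, 1.7 cm / 75 = 0.0227.

Emit:
{"method": "send_rows", "body": {"plan": [[[0, 0, 0.004, 0, 0, 0], [0, 0, 0.0067, 0, 0, 0], [0, 0, 0.0107, 0, 0, 0], [0, 0, 0.0147, 0, 0, 0], [0, 0, 0.0173, 0, 0, 0], [0, 0, 0.02, 0, 0, 0], [0, 0, 0.0227, 0, 0, 0], [0, 0, 0.0253, 0, 0, 0]]]}}

```text
clock: 8.27
tool_pos: [0.5182, 0.3171, 0.0902]
orientation: [180.0, 0.0, -157.6]
force: [-0.3, 0.4, -0.6]
opening: 0.0004
gripper_force: 0.0
```

Scaled: 0.7 cm / 75 = 0.0093, 0.6 cm / 75 = 0.008.

Emit:
{"method": "send_rows", "body": {"plan": [[[0, 0, 0.0013, 0, 0, 0], [0, 0, 0.0027, 0, 0, 0], [0, 0, 0.004, 0, 0, 0], [0, 0, 0.0053, 0, 0, 0], [0, 0, 0.0067, 0, 0, 0], [0, 0, 0.008, 0, 0, 0], [0, 0, 0.0093, 0, 0, 0], [0, 0, 0.0093, 0, 0, 0]]]}}

```text
clock: 8.93
tool_pos: [0.5189, 0.3175, 0.0847]
orientation: [-180.0, 0.1, -157.6]
force: [-2.1, -2.8, 10.5]
opening: 0.0005
gripper_force: 5.3
```

Scaled: 0.2 cm / 75 = 0.0027, 0.15 cm / 75 = 0.002.

Emit:
{"method": "send_rows", "body": {"plan": [[[0, 0, 0.0007, 0, 0, 0], [0, 0, 0.0013, 0, 0, 0], [0, 0, 0.002, 0, 0, 0], [0, 0, 0.0027, 0, 0, 0], [0, 0, 0.0027, 0, 0, 0]]]}}

```text
clock: 9.35
tool_pos: [0.5191, 0.3176, 0.0831]
orientation: [180.0, 0.1, -157.6]
force: [-1.1, -3.4, 11.4]
opening: 0.0005
gripper_force: 6.0
```

Emit:
{"method": "send_rows", "body": {"plan": [[[0, 0, 0.0013, 0, 0, 0], [0, 0, 0.002, 0, 0, 0], [0, 0, 0.0027, 0, 0, 0], [0, 0, 0.0033, 0, 0, 0], [0, 0, 0.004, 0, 0, 0], [0, 0, 0.004, 0, 0, 0]]]}}

```text
clock: 9.85
tool_pos: [0.5194, 0.3178, 0.0811]
orientation: [180.0, 0.2, -157.5]
force: [-4.4, -3.7, 19.8]
opening: 0.0
gripper_force: 9.7
```

Scaled: 7.4 cm / 75 = 0.0987, 0.08 cm / 75 = 0.0011.

Emit:
{"method": "send_rows", "body": {"plan": [[[0, 0, 0.0007, 0, 0, 0], [0, 0, 0.0011, 0, 0, 0], [0, 0, 0.0011, 0, 0, 0], [0, 0, -0.02, 0, 0, 0], [0, 0, -0.0467, 0, 0, 0], [0.04, 0.04, -0.0467, 0, 0, 0], [0.08, 0.08, -0.0467, 0, 0, 0], [0.0987, 0.0973, -0.04, 0, 0, 0]]]}}

```text
clock: 10.52
tool_pos: [0.42, 0.3576, 0.1092]
orientation: [179.9, 0.1, -157.6]
force: [0.5, -0.3, 0.5]
opening: 0.0007
gripper_force: 0.0
```

Emit:
{"method": "send_rows", "body": {"plan": [[[0, 0, 0.004, 0, 0, 0], [0, 0, 0.0067, 0, 0, 0], [0, 0, 0.0107, 0, 0, 0], [0, 0, 0.0147, 0, 0, 0], [0, 0, 0.0173, 0, 0, 0], [0, 0, 0.02, 0, 0, 0], [0, 0, 0.0227, 0, 0, 0], [0, 0, 0.0253, 0, 0, 0]]]}}

```text
clock: 11.18
tool_pos: [0.4224, 0.3565, 0.0888]
orientation: [-180.0, 0.0, -157.6]
force: [-0.6, 0.3, 8.0]
opening: 0.0005
gripper_force: 4.3
```

Scaled: 0.6 cm / 75 = 0.008, 0.5 cm / 75 = 0.0067.

Emit:
{"method": "send_rows", "body": {"plan": [[[0, 0, 0.0013, 0, 0, 0], [0, 0, 0.0027, 0, 0, 0], [0, 0, 0.004, 0, 0, 0], [0, 0, 0.0053, 0, 0, 0], [0, 0, 0.0067, 0, 0, 0], [0, 0, 0.008, 0, 0, 0], [0, 0, 0.008, 0, 0, 0]]]}}

```text
clock: 11.77
tool_pos: [0.4224, 0.3568, 0.0839]
orientation: [180.0, 0.1, -157.6]
force: [-0.6, -0.9, 7.3]
opening: 0.0004
gripper_force: 3.5
```

Scaled: 0.3 cm / 75 = 0.004, 0.25 cm / 75 = 0.0033.

Emit:
{"method": "send_rows", "body": {"plan": [[[0, 0, 0.0013, 0, 0, 0], [0, 0, 0.002, 0, 0, 0], [0, 0, 0.0027, 0, 0, 0], [0, 0, 0.0033, 0, 0, 0], [0, 0, 0.004, 0, 0, 0], [0, 0, 0.004, 0, 0, 0]]]}}

```text
clock: 12.27
tool_pos: [0.4223, 0.357, 0.081]
orientation: [180.0, 0.1, -157.6]
force: [-2.5, -1.1, 7.9]
opening: 0.0002
gripper_force: 4.0
```

Scaled: 0.1 cm / 75 = 0.0013, 0.05 cm / 75 = 0.0007.

Emit:
{"method": "send_rows", "body": {"plan": [[[0, 0, 0.0007, 0, 0, 0], [0, 0, 0.0013, 0, 0, 0], [0, 0, 0.0013, 0, 0, 0]]]}}

```text
clock: 12.52
tool_pos: [0.4223, 0.357, 0.0802]
orientation: [180.0, 0.1, -157.6]
force: [-3.4, -1.3, 10.5]
opening: 0.0001
gripper_force: 5.2
```

Scaled: 0.15 cm / 75 = 0.002, 0.1 cm / 75 = 0.0013.

Emit:
{"method": "send_rows", "body": {"plan": [[[0, 0, 0.0007, 0, 0, 0], [0, 0, 0.0013, 0, 0, 0], [0, 0, 0.002, 0, 0, 0], [0, 0, 0.002, 0, 0, 0]]]}}

```text
clock: 12.85
tool_pos: [0.4224, 0.357, 0.0801]
orientation: [180.0, 0.1, -157.6]
force: [-7.0, -4.4, 22.2]
opening: 0.0002
gripper_force: 11.4
```

Scaled: -14.7 cm / 75 = -0.196, -2.5 cm / 75 = -0.0333.

Emit:
{"method": "send_rows", "body": {"plan": [[[0, 0, -0.0333, 0, 0, 0], [0, 0, -0.0667, 0, 0, 0], [0, -0.0467, -0.0667, 0, 0, 0], [0, -0.0933, -0.0667, 0, 0, 0], [0, -0.14, -0.0667, 0, 0, 0], [0, -0.1867, -0.0667, 0, 0, 0], [0, -0.196, -0.04, 0, 0, 0], [0, -0.196, -0.0133, 0, 0, 0]]]}}

```text
clock: 13.52
tool_pos: [0.4794, 0.219, 0.0882]
orientation: [179.9, 0.2, -157.8]
force: [0.3, 0.4, -0.7]
opening: 0.0002
gripper_force: 0.0
```

Scaled: 0.75 cm / 75 = 0.01, 0.7 cm / 75 = 0.0093.

Emit:
{"method": "send_rows", "body": {"plan": [[[0, 0, 0.0013, 0, 0, 0], [0, 0, 0.0027, 0, 0, 0], [0, 0, 0.004, 0, 0, 0], [0, 0, 0.0053, 0, 0, 0], [0, 0, 0.0067, 0, 0, 0], [0, 0, 0.008, 0, 0, 0], [0, 0, 0.0093, 0, 0, 0], [0, 0, 0.01, 0, 0, 0]]]}}

```text
clock: 14.18
tool_pos: [0.4779, 0.221, 0.0802]
orientation: [180.0, 0.0, -157.6]
force: [-1.3, 0.7, 4.7]
opening: 0.0006
gripper_force: 3.6
```

Scaled: -7.4 cm / 75 = -0.0987, -6 cm / 75 = -0.08.

Emit:
{"method": "send_rows", "body": {"plan": [[[0, 0, 0.0007, 0, 0, 0], [0, 0, 0.0013, 0, 0, 0], [0, 0, -0.02, 0, 0, 0], [0, 0, -0.0467, 0, 0, 0], [-0.04, 0.04, -0.0467, 0, 0, 0], [-0.08, 0.08, -0.0467, 0, 0, 0], [-0.0987, 0.0987, -0.0267, 0, 0, 0], [-0.0987, 0.0987, -0.012, 0, 0, 0]]]}}

```text
clock: 14.85
tool_pos: [0.5202, 0.3216, 0.0888]
orientation: [179.9, 0.2, -157.5]
force: [0.4, -0.2, -0.8]
opening: 0.0006
gripper_force: 0.0
```

Scaled: 0.75 cm / 75 = 0.01, 0.7 cm / 75 = 0.0093.

Emit:
{"method": "send_rows", "body": {"plan": [[[0, 0, 0.0013, 0, 0, 0], [0, 0, 0.0027, 0, 0, 0], [0, 0, 0.004, 0, 0, 0], [0, 0, 0.0053, 0, 0, 0], [0, 0, 0.0067, 0, 0, 0], [0, 0, 0.008, 0, 0, 0], [0, 0, 0.0093, 0, 0, 0], [0, 0, 0.01, 0, 0, 0]]]}}

```text
clock: 15.52
tool_pos: [0.5182, 0.3172, 0.0818]
orientation: [180.0, 0.0, -157.6]
force: [-0.6, -0.9, 0.1]
opening: 0.0005
gripper_force: 0.0
```

Scaled: 14.7 cm / 75 = 0.196, 14 cm / 75 = 0.1867.

Emit:
{"method": "send_rows", "body": {"plan": [[[0, 0, -0.0333, 0, 0, 0], [0, 0, -0.0667, 0, 0, 0], [0.0467, 0, -0.0667, 0, 0, 0], [0.0933, 0, -0.0667, 0, 0, 0], [0.14, 0, -0.0667, 0, 0, 0], [0.1867, 0, -0.0667, 0, 0, 0], [0.196, 0, -0.04, 0, 0, 0], [0.196, 0, -0.012, 0, 0, 0]]]}}

```text
clock: 16.18
tool_pos: [0.381, 0.2612, 0.092]
orientation: [179.8, 0.2, -157.5]
force: [-0.0, 0.5, -0.3]
opening: 0.0002
gripper_force: 0.0
```

Scaled: 0.8 cm / 75 = 0.0107, 0.7 cm / 75 = 0.0093.

Emit:
{"method": "send_rows", "body": {"plan": [[[0, 0, 0.0013, 0, 0, 0], [0, 0, 0.0027, 0, 0, 0], [0, 0, 0.004, 0, 0, 0], [0, 0, 0.0053, 0, 0, 0], [0, 0, 0.0067, 0, 0, 0], [0, 0, 0.008, 0, 0, 0], [0, 0, 0.0093, 0, 0, 0], [0, 0, 0.0107, 0, 0, 0]]]}}

```text
clock: 16.85
tool_pos: [0.3824, 0.2614, 0.0826]
orientation: [180.0, 0.0, -157.6]
force: [-0.3, 0.3, -0.7]
opening: 0.0007
gripper_force: 0.0
```

Scaled: 0.25 cm / 75 = 0.0033, 0.15 cm / 75 = 0.002.

Emit:
{"method": "send_rows", "body": {"plan": [[[0, 0, 0.0007, 0, 0, 0], [0, 0, 0.0013, 0, 0, 0], [0, 0, 0.002, 0, 0, 0], [0, 0, 0.0027, 0, 0, 0], [0, 0, 0.0033, 0, 0, 0], [0, 0, 0.0033, 0, 0, 0]]]}}

```text
clock: 17.35
tool_pos: [0.3823, 0.2614, 0.0803]
orientation: [-180.0, 0.0, -157.6]
force: [-1.5, 0.1, 2.3]
opening: 0.0005
gripper_force: 1.4
```

Scaled: -18.5 cm / 75 = -0.2467, 1.5 cm / 75 = 0.02.

Emit:
{"method": "send_rows", "body": {"plan": [[[0, 0, -0.04, 0, 0, 0], [0, 0, -0.08, 0, 0, 0], [0, -0.0267, -0.12, 0, 0, 0], [0.0133, -0.08, -0.1333, 0, 0, 0], [0.02, -0.1333, -0.1333, 0, 0, 0], [0.0267, -0.1867, -0.1333, 0, 0, 0], [0.032, -0.2333, -0.1333, 0, 0, 0], [0.032, -0.2467, -0.1333, 0, 0, 0]]]}}

```text
clock: 18.02
tool_pos: [0.4304, 0.0777, 0.1802]
orientation: [-180.0, -0.0, -157.7]
force: [-0.6, -0.8, -0.4]
opening: 0.0005
gripper_force: 0.0
```

Scaled: -18 cm / 75 = -0.24, -16 cm / 75 = -0.2133.

Emit:
{"method": "send_rows", "body": {"plan": [[[0.0067, -0.0533, 0, 0, 0, 0], [0.0133, -0.1067, 0, 0, 0, 0], [0.02, -0.16, 0, 0, 0, 0], [0.0267, -0.2133, 0, 0, 0, 0], [0.028, -0.24, 0, 0, 0, 0], [0.028, -0.24, 0.04, 0, 0, 0], [0.028, -0.24, 0.0667, 0, 0, 0], [0.028, -0.24, 0.0667, 0, 0, 0]]]}}

```text
clock: 18.68
tool_pos: [0.477, -0.0939, 0.1263]
orientation: [179.9, -0.4, -157.7]
force: [-0.3, 0.4, -0.2]
opening: 0.0003
gripper_force: 0.0
```

Run:
```python
from plant import ctrl
import pickle
from h import *
o=ctrl.get_obs();print(o["tool_pos"],o["force"])
for n in("side","top"):
    s=ctrl.snapshot(n);c=proj(s,o["tool_pos"]);k=proj(s,[.479,-.094,.0455]);print(n,c,k)
    if n=="side":
        a,b=int(k[0])-100,int(k[1])-75;cv2.imwrite("pics/k1.png",cv2.resize(s["img"][b:b+150,a:a+200,::-1],None,fx=4,fy=4,interpolation=cv2.INTER_CUBIC));print(a,b)
```

```text
[ 0.4769794  -0.09394289  0.12626852] [-0.34390966  0.42214865 -0.16121377]
side [336.82359832 159.25441572] [335.93746073 178.94310652]
235 103
top [420.7652669 187.0686574] [416.20159728 189.41087578]
```

View pics/k1.png

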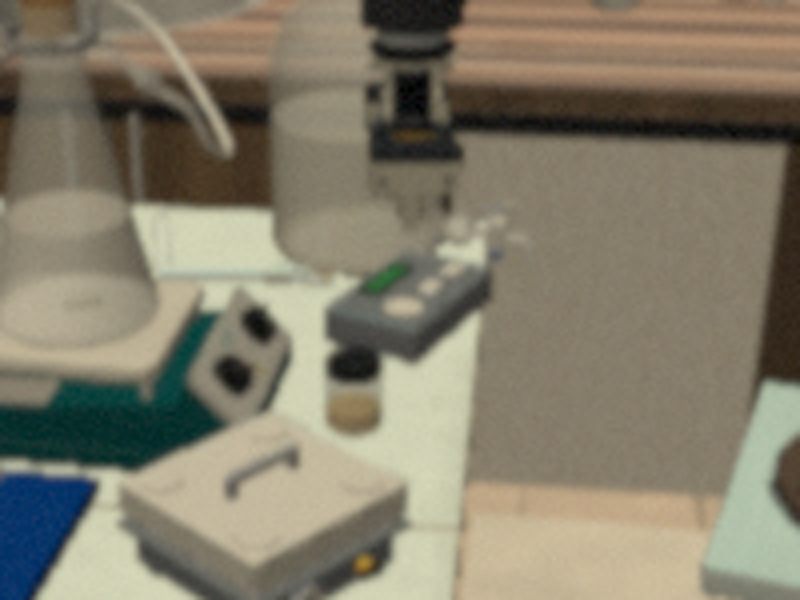

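The crop shows the lid flat at about (265,500), the jar standing, and the fingertips at (410,222) directly above the round key at (405,305). I descend onto the key.

Scaled: 7.5 cm / 75 = 0.1, 7.3 cm / 75 = 0.0973.

Emit:
{"method": "send_rows", "body": {"plan": [[[0, 0, 0.0333, 0, 0, 0], [0, 0, 0.0667, 0, 0, 0], [0, 0, 0.0867, 0, 0, 0], [0, 0, 0.0933, 0, 0, 0], [0, 0, 0.0973, 0, 0, 0], [0, 0, 0.1, 0, 0, 0], [0, 0, 0.1, 0, 0, 0], [0, 0, 0.1, 0, 0, 0]]]}}

```text
clock: 19.45
tool_pos: [0.4806, -0.0931, 0.0562]
orientation: [-180.0, 0.1, -157.6]
force: [-1.2, 0.1, 0.2]
opening: 0.0003
gripper_force: 0.0
```

Scaled: 1.1 cm / 75 = 0.0147, 1 cm / 75 = 0.0133.

Emit:
{"method": "send_rows", "body": {"plan": [[[0.0013, 0, 0.0027, 0, 0, 0], [0.0013, 0, 0.0053, 0, 0, 0], [0.0013, 0, 0.008, 0, 0, 0], [0.0013, 0, 0.0107, 0, 0, 0], [0.0013, 0, 0.012, 0, 0, 0], [0.0013, 0, 0.0133, 0, 0, 0], [0.0013, 0, 0.0147, 0, 0, 0], [0.0013, 0, 0.0147, 0, 0, 0]]]}}

```text
clock: 20.12
tool_pos: [0.4786, -0.0937, 0.0441]
orientation: [-180.0, -0.0, -157.6]
force: [-1.7, 1.8, 5.6]
opening: 0.0007
gripper_force: 3.1
```

Scaled: 0.1 cm / 75 = 0.0013, 0.05 cm / 75 = 0.0007.

Emit:
{"method": "send_rows", "body": {"plan": [[[0, 0, 0.0007, 0, 0, 0], [0, 0, 0.0013, 0, 0, 0], [0, 0, 0.0013, 0, 0, 0], [0, 0, 0.0013, 0, 0, 0], [0, 0, 0.0013, 0, 0, 0], [0, 0, 0.0013, 0, 0, 0]]]}}

```text
clock: 20.62
tool_pos: [0.4787, -0.0937, 0.0438]
orientation: [-180.0, -0.0, -157.6]
force: [-3.8, 1.9, 10.9]
opening: 0.0005
gripper_force: 5.6
```

Steady at about 11 N. I hold for another second and then lift off.

Scaled: 0.03 cm / 75 = 0.0004.

Emit:
{"method": "send_rows", "body": {"plan": [[[0, 0, 0.0004, 0, 0, 0], [0, 0, 0.0004, 0, 0, 0], [0, 0, 0.0004, 0, 0, 0], [0, 0, 0.0004, 0, 0, 0], [0, 0, 0.0004, 0, 0, 0], [0, 0, 0.0004, 0, 0, 0], [0, 0, 0.0004, 0, 0, 0], [0, 0, 0.0004, 0, 0, 0]]]}}

```text
clock: 21.28
tool_pos: [0.4787, -0.0937, 0.0437]
orientation: [-180.0, 0.0, -157.6]
force: [-5.0, 2.0, 14.7]
opening: 0.0004
gripper_force: 7.3
```

Emit:
{"method": "send_rows", "body": {"plan": [[[0, 0, 0, 0, 0, 0], [0, 0, 0, 0, 0, 0], [0, 0, 0, 0, 0, 0], [0, 0, 0, 0, 0, 0], [0, 0, 0, 0, 0, 0], [0, 0, 0, 0, 0, 0]]]}}

```text
clock: 21.78
tool_pos: [0.4787, -0.0937, 0.0437]
orientation: [-180.0, -0.0, -157.6]
force: [-5.3, 1.5, 14.9]
opening: 0.0006
gripper_force: 7.3
```

Scaled: -10 cm / 75 = -0.1333, -8 cm / 75 = -0.1067.

Emit:
{"method": "send_rows", "body": {"plan": [[[0, 0, -0.0133, 0, 0, 0], [0, 0, -0.0533, 0, 0, 0], [0, 0, -0.1067, 0, 0, 0], [0, 0, -0.1333, 0, 0, 0], [0, 0, -0.1333, 0, 0, 0], [0, 0, -0.1333, 0, 0, 0], [0, 0, -0.1333, 0, 0, 0], [0, 0, -0.1333, 0, 0, 0]]]}}

```text
clock: 22.45
tool_pos: [0.478, -0.0937, 0.1417]
orientation: [180.0, -0.1, -157.6]
force: [0.4, -0.1, -0.5]
opening: 0.0003
gripper_force: 0.0
```

Run:
```python
from plant import ctrl
import cv2
s=ctrl.snapshot("top")
cv2.imwrite("pics/end.png",cv2.resize(s["img"][140:250,200:480,::-1],None,fx=2.8,fy=2.8,interpolation=cv2.INTER_CUBIC))
```

```text
(no output)
```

View pics/end.png

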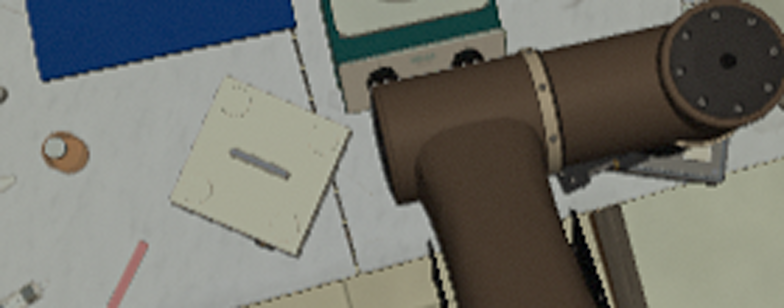

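The lid sits centred at (260,163) and the bottle still stands at (65,152). The arm is clear of the key, so I hand the job in.

```bash
python3 -c "
from plant import ctrl
print(ctrl.close_job())"
```

```text
the job is handed in; nothing more can be done
None
```

The job is handed in at about 22 s, verdict not shown: all four lid corners ended near 80 mm, below the 83 mm limit, the start key was held at 11–15 N for over a second and let go, and the oblong keys, jar and bottle were not touched.

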